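Start a test on the assay dock

TASK

Start the test on the white assay dock by pushing three reagent plungers all the way down gently with the fingertips, in this order: first the large round head, then the long bar head, last the small round head. Leave the cross-shaped plunger up, never pull a plunger upwards, and leave the rack, box, bottle and jar around the dock where they are.

Things in the scene. Friction and masses are not known exactly. Their poses are not given: they have to be found in the camera images.
- dock: Low white assay dock, a slab 130 mm deep (x) by 350 mm long (y) by 25 mm high, fixed to the bench; origin at the centre of its underside, on the bench top. Four grey cartridges are plugged in a single row along its y axis, their centres at y = -120, -40, 40 and 120 mm; which cartridge is in which slot varies. z up.
- disc_cartridge: Grey reagent cartridge 60 x 60 x 40 mm, fixed on the dock, its top face 65 mm above the bench; origin at the centre of its underside. A white plunger stands out of its top; the plunger's head is a flat round disc, 42 mm across (the large round head).
- disc_top (a point): Centre of the top face of the plunger head that is a flat round disc, 42 mm across (the large round head). The head is 8 mm thick; its top is 91 mm above the bench when the joint reads 0 and 79 mm when fully down. The head sits on a rubber cushion on its stem that gives about 1 mm for every 3 N (7 mm at most) and springs back. Moves with the plunger; z up.
- disc_plunger (a joint): How far the stem of this plunger is pushed down, in m: starts somewhere from 0 to 0.003 (up), 0.012 is fully down against a hard stop (no return spring: it stays where it is left; about 4 N of friction must be overcome to push it); negative means pulled up (to -0.006).
- bar_cartridge: Grey reagent cartridge 60 x 60 x 40 mm, fixed on the dock, its top face 65 mm above the bench; origin at the centre of its underside. A white plunger stands out of its top; the plunger's head is a straight bar, 56 mm long and 16 mm wide, lying across the row (along the dock's x).
- bar_top (a point): Centre of the top face of the plunger head that is a straight bar, 56 mm long and 16 mm wide, lying across the row (along the dock's x). The head is 8 mm thick; its top is 91 mm above the bench when the joint reads 0 and 79 mm when fully down. The head sits on a rubber cushion on its stem that gives about 1 mm for every 3 N (7 mm at most) and springs back. Moves with the plunger; z up.
- bar_plunger (a joint): How far the stem of this plunger is pushed down, in m: starts somewhere from 0 to 0.003 (up), 0.012 is fully down against a hard stop (no return spring: it stays where it is left; about 4 N of friction must be overcome to push it); negative means pulled up (to -0.006).
- small_cartridge: Grey reagent cartridge 60 x 60 x 40 mm, fixed on the dock, its top face 65 mm above the bench; origin at the centre of its underside. A white plunger stands out of its top; the plunger's head is a small round button, 20 mm across.
- small_top (a point): Centre of the top face of the plunger head that is a small round button, 20 mm across. The head is 8 mm thick; its top is 91 mm above the bench when the joint reads 0 and 79 mm when fully down. The head sits on a rubber cushion on its stem that gives about 1 mm for every 3 N (7 mm at most) and springs back. Moves with the plunger; z up.
- small_plunger (a joint): How far the stem of this plunger is pushed down, in m: starts somewhere from 0 to 0.003 (up), 0.012 is fully down against a hard stop (no return spring: it stays where it is left; about 4 N of friction must be overcome to push it); negative means pulled up (to -0.006).
- cross_cartridge: Grey reagent cartridge 60 x 60 x 40 mm, fixed on the dock, its top face 65 mm above the bench; origin at the centre of its underside. A white plunger stands out of its top; the plunger's head is a plus-shaped cross, 50 mm over its arms, arms 13 mm wide.
- cross_top (a point): Centre of the top face of the plunger head that is a plus-shaped cross, 50 mm over its arms, arms 13 mm wide. The head is 8 mm thick; its top is 91 mm above the bench when the joint reads 0 and 79 mm when fully down. The head sits on a rubber cushion on its stem that gives about 1 mm for every 3 N (7 mm at most) and springs back. Moves with the plunger; z up.
- cross_plunger (a joint): How far the stem of this plunger is pushed down, in m: starts somewhere from 0 to 0.003 (up), 0.012 is fully down against a hard stop (no return spring: it stays where it is left; about 4 N of friction must be overcome to push it); negative means pulled up (to -0.006).
- tube_rack: Loose steel rack with capped tubes, 66 x 170 mm, 86 mm high, standing beyond the dock; bystander. Origin at the centre of its underside.
- slide_box: Loose dark red slide box, 85 x 100 x 30 mm, beyond the dock; bystander. Origin at the centre of its underside.
- bottle: Loose white bottle, 56 mm across, 100 mm high, beside the dock's +y end; bystander. Origin at the centre of its underside.
- jar: Loose clear sample jar with yellow cap, 44 mm across, 55 mm high, between the robot and the dock; bystander. Origin at the centre of its underside.

How it is judged:
By the outcome, as a careful person would: the job done as asked, in the order asked, and still so for the second after the job is handed in, with the robot touching nothing.
It also fails if it takes over 42 s, if anything falls off the work surface, if the arm or the gripper's body presses on something with over 40 N, if the wrist force passes 120 N, or if a joint passes its speed limit or range.

ROBOT

A 6-joint arm with a two-finger parallel gripper is mounted at the origin on the work surface. World frame = base frame: x ahead of the robot, y to its left, z up, the work surface at z = 0. Lengths are in m, angles in rad, forces in N, time in s.
With the tool pointing down it reaches from about 0.35 to 0.775 m from the base axis. Payload 7.3 kg.
Tool frame: the origin (TCP) lies at the very end of the fingers, on their centre line; the grasp point (between the pads) lies 19 mm behind it (robot.hold_point_z is the distance from the TCP to the grasp point, in m); y points along the fingers, z is the direction in which the jaws open and shut, and the axes are right-handed (so a half turn about y gives the same grasp; the last joint's range is limited). The gripper opens to 92 mm and grips with 3 to 60 N. Pads are 19 mm wide; open, the fingers measure 130 mm over their backs; the gripper's body (75 mm by 190 mm) begins 47 mm behind the grasp point.
Start: joints at [-1.421, 0.342, 1.524, -0, 1.275, -0.146], TCP at [0.153, -0.502, 0.204] pointing down, gripper open.
Joint ranges: [-2.53, 2.53], [-0.77, 2.02], [0.04, 2.7], [-1, 4.14], [0.28, 2.66], [-3.11, 3.11]. Speed limits (rad/s): [2.57, 2.57, 3.14, 3.14, 3.14, 3.14].

INTERFACE

Orientations are given as [roll, pitch, yaw] about the fixed x, y, z axes, in that order (R = Rz(yaw) Ry(pitch) Rx(roll)).
In Python, from cell import robot gives the robot as it stands.
- The arm moves only by the shell command python3 -m crank 'ROWS' [OPENING] [FORCE]. ROWS is a JSON object of lists of equal length, an entry for each row: "xyz": the shift along the tool's x, y, z in cm, a list of three; "roll": the turn about the tool's y in degrees. A call has 1 to 20 rows; each row shifts and turns the commanded pose from where the row before left it, along the tool's axes as they then stand; what a row does not reach is not made up. A row lasts 1/10 s, in which the tool goes at most 50 mm and 8.59 degrees, less where a joint would pass 70% of its speed; a pose out of reach is approached as far as the arm can. A call is refused whole if a number of a shift passes 5 or a number of a turn 8.59, either way. A call with a gripper value outside its range is refused whole. OPENING is the gripper command: -1 is fully open, 1 is shut, values between are in proportion, set as the call begins (- or left out, the last holds). The fingers move at their own pace and stop on an object; FORCE is the grip in N (left out, the last holds). Time passes only in rows, so rows that do not move let the fingers close. It gives the time, the measured TCP pose, the force and the opening at its end, in the units of the state.
- robot.observe(): the state, without advancing time (a new reading comes with each control period).
- robot.read_camera(name): name is "scene" or "top" or "wrist"; returns the picture (384x512x3 uint8, red, green, blue); there is no depth.
- robot.calibration(name): a dict with "intrinsics" (3x3 intrinsics, pixels), "D" ([k1, k2, p1, p2, k3] as OpenCV has them; the pictures are not rectified), "pose" (4x4, takes a point from camera to world coordinates). Camera axes: x right, y down, z forward; pixel columns grow to the right and rows downward; lengths in m; the calibration is good to about 2 mm. A picture is of the moment at which its call begins: read the wrist's pose just before it. calibration takes no time and is no camera call; for the wrist camera it gives the pose at the moment of the call.
- robot.hand_in(): hands the job in, once; it reports no verdict.
The state is a dict: "time": time; "qpos": joint angles; "qvel": joint speeds; "joint_efforts": joint torques, N m; "tool_pos": TCP position; "tool_rot": TCP orientation; "contact_force": force on the tool from outside, world axes, zero at the start; "torque": the same for the moment, N m; "opening": finger opening in m.
Only numpy, scipy, OpenCV 4.12 (cv2) and the standard library are available. Lean on these libraries where they do the work, as an engineer would, in place of code of your own. Each camera call takes 0.05 s, during which the arm holds its last target.

## Working session

There is one attempt and no reset: what is moved stays moved. The work goes in short steps, Python scripts to look and compute and a shell command to move; the robot and the scene stay as the last step left them, time stands still between calls to the robot, and variables do not carry over. Pictures are saved under pics/ and viewed, and the job is handed in when it is done.

```bash
ls; mkdir -p pics; python3 - <<'E'
from cell import robot
import cv2
s=robot.observe();print({k:s[k] for k in s})
for n in("top","scene"):
    im=robot.read_camera(n);cv2.imwrite(f"pics/{n}0.png",im[:,:,::-1]);c=robot.calibration(n);print(n,c)
E
```

```text
pics
{'time': 0.0, 'qpos': array([-1.42100037e+00,  3.42695196e-01,  1.52503996e+00,  3.25173802e-06,
        1.27540267e+00, -1.45960788e-01]), 'qvel': array([ 0.00020701, -0.0019361 ,  0.00044633, -0.00010958,  0.00026437,
        0.00135965]), 'joint_efforts': array([-8.84700385e-04, -4.31245172e+01, -2.44217545e+01,  7.17379153e-02,
        5.61948004e-02, -1.23763780e-04]), 'tool_pos': array([ 0.15299193, -0.50173825,  0.20305128]), 'tool_rot': array([-1.57232462e+00,  2.27810955e-04, -2.84583703e+00]), 'contact_force': array([-0.64118643,  0.61734426, -0.34851389]), 'torque': array([-0.03559706, -0.02384597, -0.00552836]), 'opening': 0.0918718068558769}
top {'intrinsics': array([[471.73640076,   0.        , 260.58841229],
       [  0.        , 471.73640076, 185.54832352],
       [  0.        ,   0.        ,   1.        ]]), 'D': array([0.03071703, 0.        , 0.        , 0.        , 0.        ]), 'pose': array([[-0.02340641, -0.99136611,  0.12901694,  0.5054824 ],
       [-0.99961524,  0.02128685, -0.01778328,  0.08359697],
       [ 0.01488338, -0.12938354, -0.99148292,  1.16347983],
       [ 0.        ,  0.        ,  0.        ,  1.        ]])}
scene {'intrinsics': array([[429.99701591,   0.        , 262.77748863],
       [  0.        , 429.99701591, 192.64728142],
       [  0.        ,   0.        ,   1.        ]]), 'D': array([-0.11280915,  0.        ,  0.        ,  0.        ,  0.        ]), 'pose': array([[ 0.75830243,  0.45277245, -0.46901443,  1.06182482],
       [ 0.65190161, -0.52811287,  0.54417008, -0.45819427],
       [-0.00130733, -0.71839676, -0.69563237,  0.76677576],
       [ 0.        ,  0.        ,  0.        ,  1.        ]])}
```

View pics/top0.png

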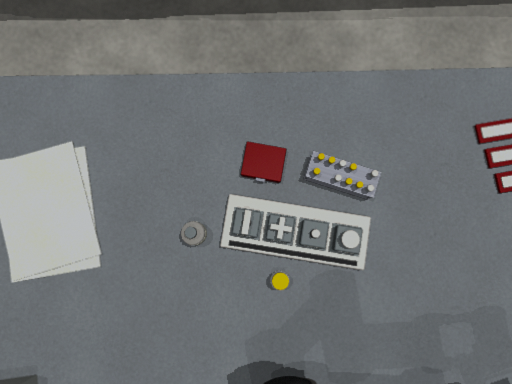

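View pics/scene0.png

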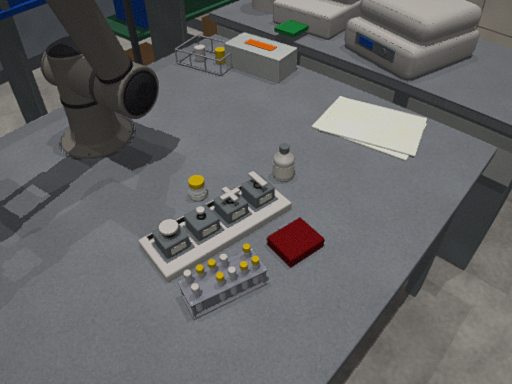

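```bash
python3 - <<'E'
import cv2
im=cv2.imread("pics/top0.png")
cv2.imwrite("pics/top0c.png",cv2.resize(im[130:250,140:340],None,fx=4,fy=4,interpolation=cv2.INTER_CUBIC))
E
```

```text
(no output)
```

View pics/top0c.png

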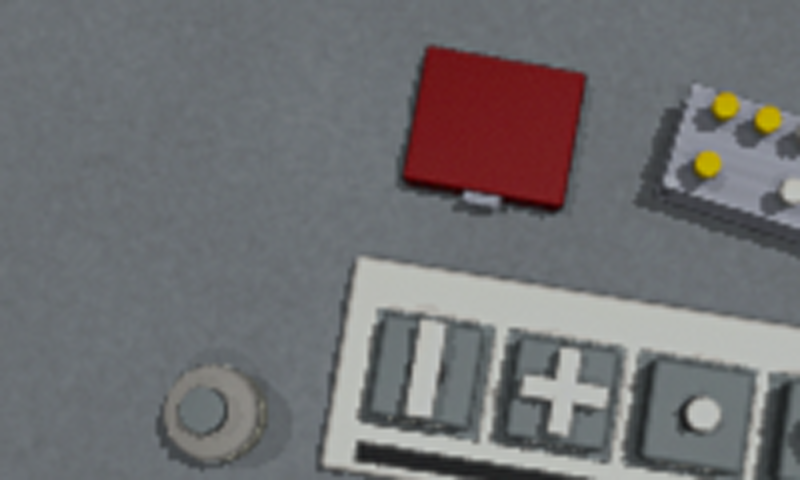

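```bash
python3 - <<'E'
import cv2
im=cv2.imread("pics/top0.png")
a=cv2.resize(im[195:270,215:315],None,fx=8,fy=8,interpolation=cv2.INTER_CUBIC)
b=cv2.resize(im[195:270,285:385],None,fx=8,fy=8,interpolation=cv2.INTER_CUBIC)
cv2.imwrite("pics/ta.png",a);cv2.imwrite("pics/tb.png",b)
E
```

```text
(no output)
```

View pics/ta.png

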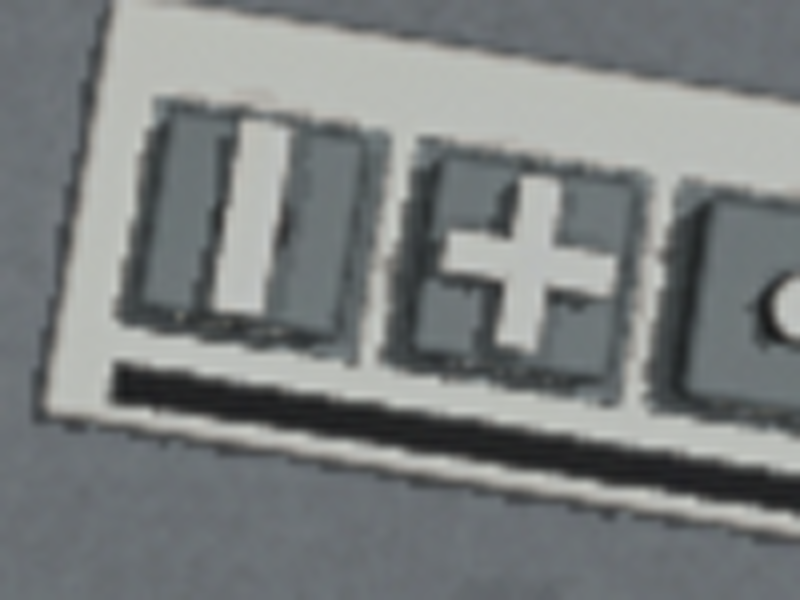

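View pics/tb.png

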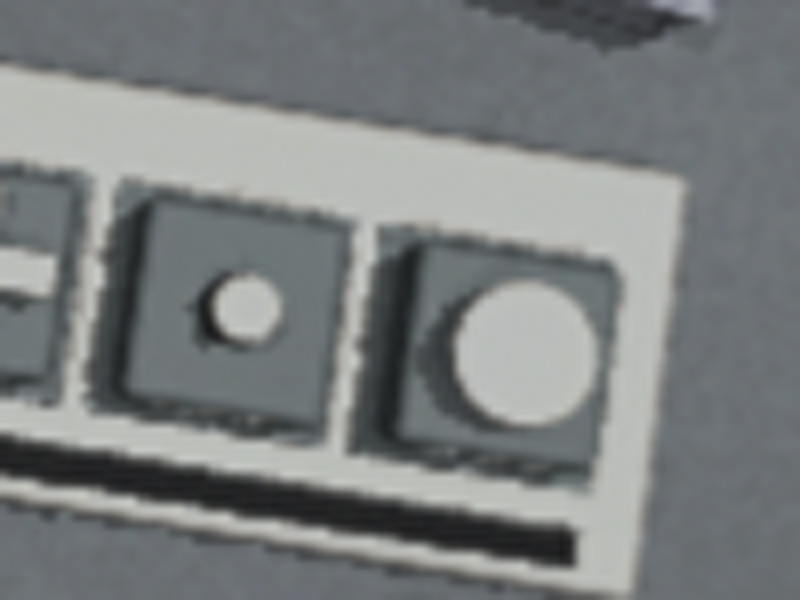

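The heads sit in the top picture at bar ≈ (246.6, 222.1), cross ≈ (281.2, 228.0), small ≈ (315.7, 233.5) and disc ≈ (350.7, 239.1).

```bash
cat > h.py <<'E'
from cell import robot
import numpy as np, cv2
from scipy.spatial.transform import Rotation as Ro
PX=dict(bar=(246.6,222.1),cross=(281.2,228.0),small=(315.7,233.5),disc=(350.7,239.1))
def ray(name,px,z):
    c=robot.calibration(name);K,D,P=c["intrinsics"],np.array(c["D"]),c["pose"]
    n=cv2.undistortPoints(np.array([[px]],float),K,D)[0,0]
    d=P[:3,:3]@[n[0],n[1],1];o=P[:3,3];return o+d*(z-o[2])/d[2]
def toolR():
    s=robot.observe();return s["tool_pos"],Ro.from_euler("xyz",s["tool_rot"]).as_matrix()
def proj(name,p):
    c=robot.calibration(name);P=np.linalg.inv(c["pose"])
    return cv2.projectPoints(np.array([p],float),cv2.Rodrigues(P[:3,:3])[0],P[:3,3],c["intrinsics"],np.array(c["D"]))[0].ravel()
E
python3 - <<'E'
from h import *
np.set_printoptions(precision=4,suppress=True)
W={k:ray("top",v,.0895) for k,v in PX.items()}
ks=list(W)
for k in ks:print(k,W[k],proj("scene",W[k]))
d=W["bar"]-W["disc"];print("len",np.linalg.norm(d),"yaw dock",np.degrees(np.arctan2(-d[0],d[1])))
p,R=toolR();print(p,R)
for k in ks:print(k,"tool cm",100*R.T@(W[k]-p))
im=robot.read_camera("scene")[:,:,::-1].copy()
im=cv2.resize(im[160:270,130:300],None,fx=4.5,fy=4.5,interpolation=cv2.INTER_CUBIC)
for k in ks:
    u=(proj("scene",W[k])-[130,160])*4.5+2; cv2.circle(im,tuple(int(x) for x in u),3,(0,0,255),-1)
cv2.imwrite("pics/s1.png",im)
E
```

```text
bar [0.5622 0.0981 0.0895] [256.2302 178.3895]
cross [0.5471 0.0198 0.0895] [228.3896 193.1049]
small [ 0.5329 -0.0581  0.0895] [198.9759 209.0187]
disc [ 0.5185 -0.1369  0.0895] [167.1141 226.2798]
len 0.23903767566066145 yaw dock -10.528120284022927
[ 0.153  -0.5018  0.2031] [[-0.9566 -0.0002  0.2915]
 [-0.2915  0.0014 -0.9566]
 [-0.0002 -1.     -0.0014]]
bar tool cm [-56.6287  11.4341 -45.4374]
cross tool cm [-52.8994  11.4239 -38.3938]
small tool cm [-49.2718  11.4136 -31.3535]
disc tool cm [-45.5997  11.4033 -24.2301]
```

View pics/s1.png

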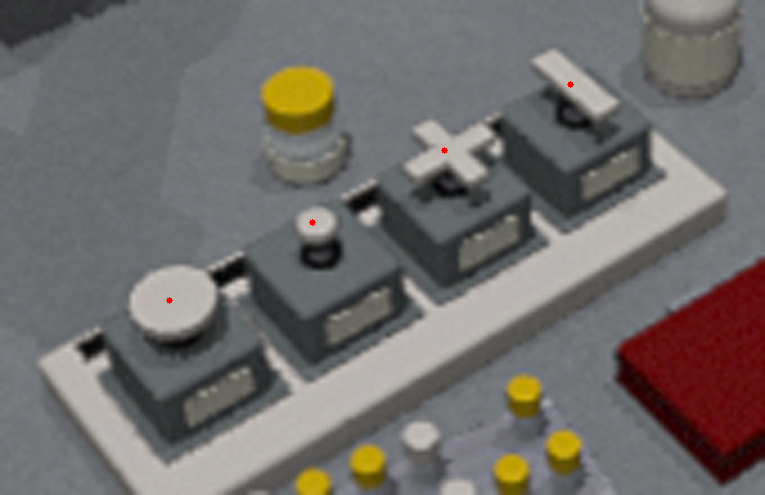

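```bash
python3 -m crank '{"xyz":[[-3,0,-1.6],[-3,0,-1.6],[-3,0,-1.6],[-3,0,-1.6],[-3,0,-1.6],[-3,0,-1.6],[-3,0,-1.6],[-3,0,-1.6],[-3,0,-1.6],[-3,0,-1.6],[-3,0,-1.6],[-3,0,-1.6],[-3,0,-1.6],[-3,0,-1.6],[-3,0,-1.6],[0,0,0],[0,0,0]],"roll":[0,0,0,0,0,0,0,0,0,0,0,0,0,0,0,0,0]}' 1 20
cat >> h.py <<'E'
np.set_printoptions(precision=3,suppress=True)
def rep(k):
    s=robot.observe();p,R=toolR();w=ray("top",PX[k],.0895)
    print(s["time"],p,s["contact_force"],"open",s["opening"],"yaw",np.degrees(s["tool_rot"]),"\nto",k,"tool cm",100*R.T@(w-p))
E
python3 -c "
from h import *
rep('disc')
cv2.imwrite('pics/w1.png',robot.read_camera('wrist')[:,:,::-1])
"
```

```text
time: 1.85
tool_pos: [0.5134, -0.141, 0.2032]
tool_rot: [-1.571, -0.001, -2.844]
contact_force: [-0.2, -0.1, 0.6]
opening: -0.0
1.85 [ 0.513 -0.141  0.203] [-0.216 -0.06   0.594] open -4.314507867255184e-05 yaw [ -90.022   -0.063 -162.949] 
to disc tool cm [-0.617 11.371 -0.23 ]
```

View pics/w1.png

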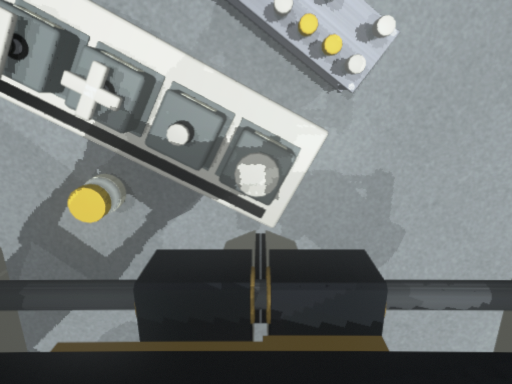

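The wrist picture shows the disc at about (257, 175). The closed fingertips at (260, 240) are lined up with it in the jaw direction. I'm centring and descending to just above the head.

```bash
python3 -m crank '{"xyz":[[-0.3,1.5,-0.1],[-0.3,2.5,-0.1],[0,2.5,0],[0,2,0],[0,1,0],[0,0.5,0],[0,0,0],[0,0,0]],"roll":[0,0,0,0,0,0,0,0]}'; python3 -c "
from h import *
rep('disc')"
```

```text
time: 2.7
tool_pos: [0.5192, -0.1383, 0.1046]
tool_rot: [-1.57, 0.001, -2.846]
contact_force: [-0.7, 0.5, 0.2]
opening: 0.0008
2.7 [ 0.519 -0.138  0.105] [-0.651  0.528  0.212] open 0.0008259746426442571 yaw [ -89.932    0.069 -163.072] 
to disc tool cm [ 0.025  1.514 -0.15 ]
```

```bash
python3 -m crank '{"xyz":[[0,0.5,-0.1],[0,0.4,0],[0,0.2,0],[0,0.2,0],[0,0.2,0],[0,0.2,0],[0,0.2,0],[0,0.2,0],[0,0.2,0],[0,0,0],[0,0,0]],"roll":[0,0,0,0,0,0,0,0,0,0,0]}'; python3 -c "
from h import *
rep('disc')"
```

```text
time: 3.8
tool_pos: [0.5184, -0.1369, 0.0807]
tool_rot: [-1.571, -0.0, -2.846]
contact_force: [-0.1, 0.3, 0.8]
opening: 0.0004
3.8 [ 0.518 -0.137  0.081] [-0.077  0.324  0.771] open 0.0004394444867493974 yaw [ -89.996   -0.001 -163.053] 
to disc tool cm [-0.006 -0.88   0.01 ]
```

```bash
python3 -c "
from h import *
im=robot.read_camera('scene')[160:270,110:280,::-1]
cv2.imwrite('pics/s2.png',cv2.resize(im,None,fx=4.5,fy=4.5,interpolation=cv2.INTER_CUBIC))
rep('disc')"
```

```text
3.85 [ 0.518 -0.137  0.081] [-0.666  0.796  0.265] open 0.0005977323687736949 yaw [ -89.991    0.003 -163.055] 
to disc tool cm [-0.003 -0.875  0.007]
```

View pics/s2.png

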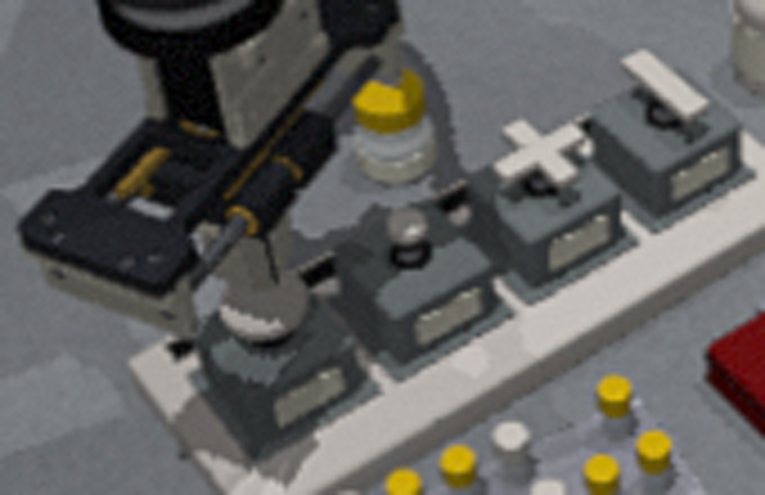

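```bash
for i in 1; do python3 -m crank '{"xyz":[[0,0.1,0],[0,0.1,0]],"roll":[0,0]}'; done; python3 -m crank '{"xyz":[[0,0.1,0],[0,0,0]],"roll":[0,0]}'
```

```text
time: 4.05
tool_pos: [0.5185, -0.1369, 0.0787]
tool_rot: [-1.571, 0.0, -2.846]
contact_force: [-1.3, -0.6, -0.5]
opening: -0.0
time: 4.25
tool_pos: [0.5183, -0.1368, 0.0775]
tool_rot: [-1.571, -0.0, -2.846]
contact_force: [-0.6, -0.0, 0.2]
opening: 0.0005
```

```bash
python3 -c "
from h import *
im=robot.read_camera('scene')[190:260,130:230,::-1]
cv2.imwrite('pics/s3.png',cv2.resize(im,None,fx=8,fy=8,interpolation=cv2.INTER_CUBIC))
cv2.imwrite('pics/w3.png',robot.read_camera('wrist')[:,:,::-1])
rep('disc')
p,_=toolR();print(proj('scene',p))"
```

```text
4.35 [ 0.518 -0.137  0.078] [-1.195  0.365 -0.228] open 0.0003847067079383746 yaw [ -90.      -0.005 -163.052] 
to disc tool cm [-0.009 -1.184  0.014]
[167.994 229.91 ]
```

View pics/s3.png

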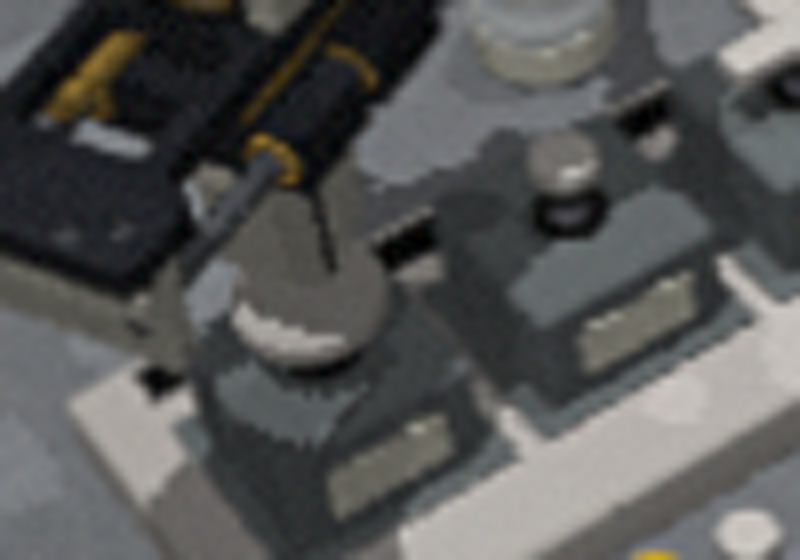

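View pics/w3.png

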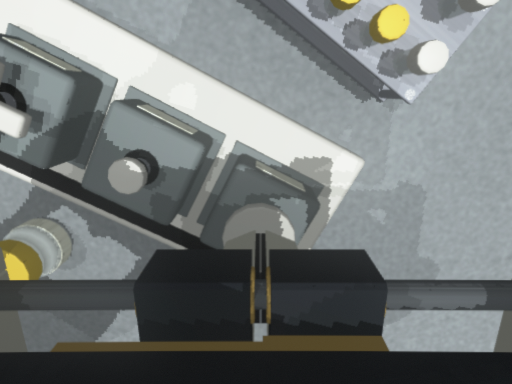

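```bash
python3 -m crank '{"xyz":[[0,0.1,0],[0,0,0]],"roll":[0,0]}';python3 -m crank '{"xyz":[[0,0.1,0],[0,0,0]],"roll":[0,0]}'
```

```text
time: 4.55
tool_pos: [0.5184, -0.1368, 0.0766]
tool_rot: [-1.571, -0.0, -2.846]
contact_force: [0.7, -0.3, 1.3]
opening: 0.0007
time: 4.75
tool_pos: [0.5184, -0.1368, 0.0756]
tool_rot: [-1.571, -0.0, -2.846]
contact_force: [-1.0, 0.7, 0.2]
opening: 0.0004
```

```bash
python3 -c "
from h import *
im=robot.read_camera('scene')[190:260,130:230,::-1]
b=cv2.resize(im,None,fx=8,fy=8,interpolation=cv2.INTER_CUBIC)[150:450,150:500]
o=cv2.imread('pics/top0.png')
a=cv2.imread('pics/scene0.png')[190:260,130:230]
a=cv2.resize(a,None,fx=8,fy=8,interpolation=cv2.INTER_CUBIC)[150:450,150:500]
cv2.imwrite('pics/s4.png',np.hstack([a,b]))
print(robot.observe()['joint_efforts'],robot.observe()['torque'],robot.observe()['contact_force'])"
```

```text
[ -0.001 -46.831 -20.243   0.066  -0.047   0.   ] [-0.031 -0.037 -0.007] [-1.694 -0.506 -1.229]
```

View pics/s4.png

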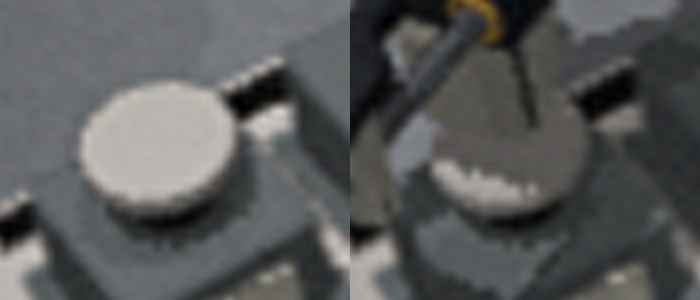

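```bash
python3 -m crank '{"xyz":[[0,0.1,0]],"roll":[0]}';python3 -m crank '{"xyz":[[0,0.1,0]],"roll":[0]}';python3 -m crank '{"xyz":[[0,0.0,0]],"roll":[0]}'; python3 -c "
from h import *
print(robot.observe()['joint_efforts'],robot.observe()['torque'],robot.observe()['contact_force'])"
```

```text
time: 4.9
tool_pos: [0.5185, -0.1369, 0.0748]
tool_rot: [-1.571, 0.0, -2.846]
contact_force: [-0.9, -0.0, 0.7]
opening: 0.0004
time: 5.0
tool_pos: [0.5184, -0.1369, 0.0736]
tool_rot: [-1.571, 0.0, -2.846]
contact_force: [-0.6, 0.4, -0.7]
opening: 0.0005
time: 5.1
tool_pos: [0.5183, -0.1368, 0.0735]
tool_rot: [-1.571, -0.0, -2.846]
contact_force: [-0.0, -0.4, -1.1]
opening: 0.0004
[ -0.006 -46.938 -20.205   0.066  -0.068   0.   ] [ 0.002  0.043 -0.052] [-0.041 -0.35  -1.128]
```

```bash
python3 -c "
from h import *
p,R=toolR()
for z in (.0735,.08,.085,.09):
  q=p.copy();q[2]=z
  print(z,proj('scene',q),proj('scene',q-R[:,0]*.0095))
im=robot.read_camera('scene')[:,:,::-1]
a=cv2.imread('pics/scene0.png')
f=lambda m:cv2.resize(m[205:245,145:195],None,fx=16,fy=16,interpolation=cv2.INTER_NEAREST)[:,:400*2]
cv2.imwrite('pics/s5.png',f(im));cv2.imwrite('pics/s5a.png',f(a))
"
```

```text
0.0735 [168.282 231.174] [172.048 232.552]
0.08 [167.803 229.169] [171.586 230.547]
0.085 [167.432 227.613] [171.228 228.991]
0.09 [167.059 226.044] [170.868 227.423]
```

View pics/s5.png

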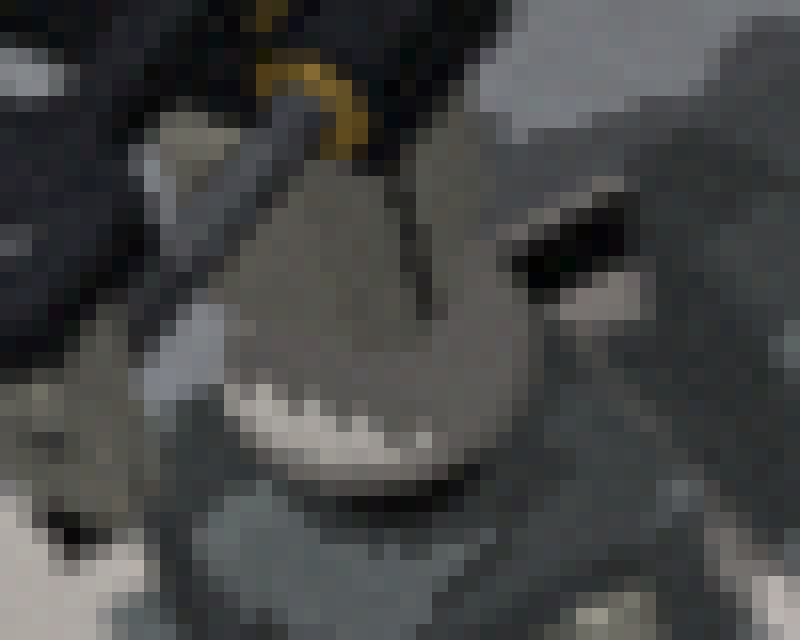

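View pics/s5a.png

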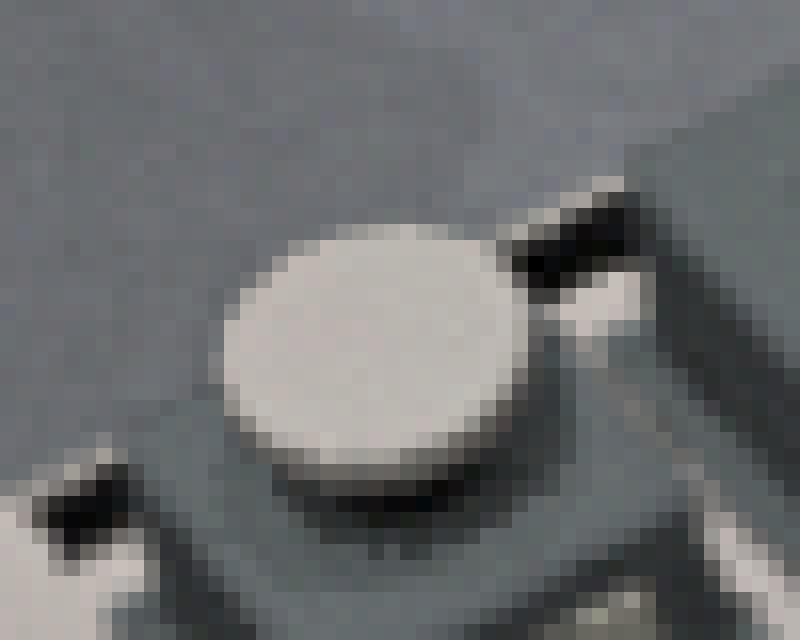

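The disc has not moved: its outline is the same in both crops. The visible fingertip ends near (172, 226), which puts the real tip at about z 0.092, so the true end is roughly 15–19 mm above the reported TCP. I'll rely on contact force from here.

```bash
for i in 1; do python3 -m crank '{"xyz":[[0,0.1,0],[0,0.1,0]],"roll":[0,0]}'|grep -E "pos|force"; done; python3 -m crank '{"xyz":[[0,0.1,0]],"roll":[0]}'|grep -E "pos|force"; python3 -m crank '{"xyz":[[0,0.1,0]],"roll":[0]}'|grep -E "pos|force"
```

```text
tool_pos: [0.5185, -0.1369, 0.0717]
contact_force: [-0.5, -0.5, 0.3]
tool_pos: [0.5184, -0.1368, 0.0706]
contact_force: [-0.3, -0.2, -0.7]
tool_pos: [0.5184, -0.1368, 0.0696]
contact_force: [-0.3, -0.2, -0.7]
```

```bash
python3 -c "
from h import *
print(robot.hold_point_z)
im=robot.read_camera('scene')[:,:,::-1]
f=lambda m:cv2.resize(m[205:245,145:195],None,fx=16,fy=16,interpolation=cv2.INTER_NEAREST)[:,:400*2]
cv2.imwrite('pics/s6.png',f(im))
"
```

```text
0.0188
```

View pics/s6.png

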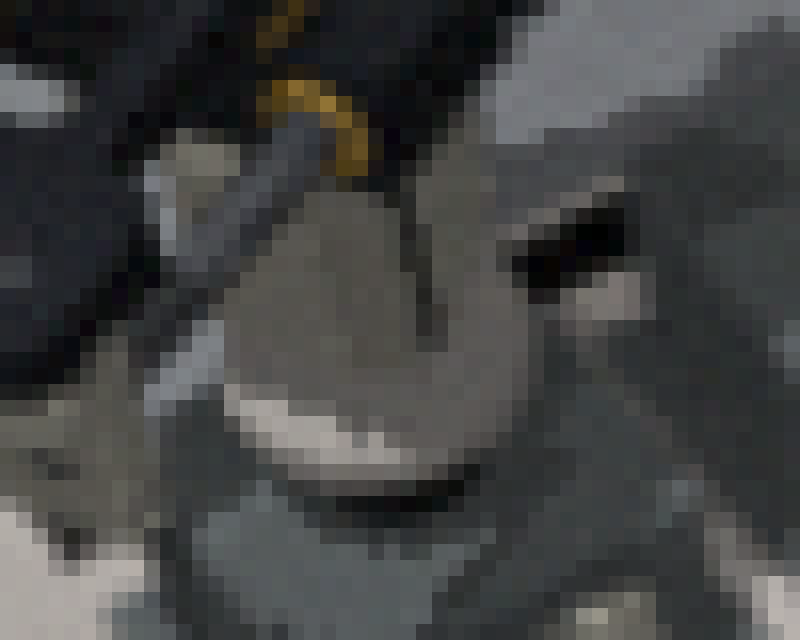

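```bash
for i in a; do :; done
python3 -m crank '{"xyz":[[0,0.1,0]],"roll":[0]}'|grep -E "pos|force"; python3 -m crank '{"xyz":[[0,0.1,0]],"roll":[0]}'|grep -E "pos|force"
python3 -m crank '{"xyz":[[0,0.1,0]],"roll":[0]}'|grep -E "pos|force"; python3 -m crank '{"xyz":[[0,0.1,0]],"roll":[0]}'|grep -E "pos|force"
```

```text
tool_pos: [0.5184, -0.1369, 0.0687]
contact_force: [-0.6, 0.5, 0.1]
tool_pos: [0.5184, -0.1369, 0.0676]
contact_force: [0.2, 0.4, -0.1]
tool_pos: [0.5184, -0.1368, 0.0666]
contact_force: [-0.3, -1.0, 0.8]
tool_pos: [0.5185, -0.1369, 0.0658]
contact_force: [0.3, -0.5, 2.3]
```

```bash

python3 -m crank '{"xyz":[[0,0.1,0]],"roll":[0]}'|grep -E "pos|force"; python3 -m crank '{"xyz":[[0,0.1,0]],"roll":[0]}'|grep -E "pos|force"
python3 -m crank '{"xyz":[[0,0.1,0]],"roll":[0]}'|grep -E "pos|force"; python3 -m crank '{"xyz":[[0,0.1,0]],"roll":[0]}'|grep -E "pos|force"
```

```text
tool_pos: [0.5185, -0.1369, 0.0649]
contact_force: [-0.6, 1.1, 3.4]
tool_pos: [0.5185, -0.1369, 0.0639]
contact_force: [-0.3, 1.0, 4.0]
tool_pos: [0.5185, -0.1369, 0.0629]
contact_force: [-0.8, 1.2, 3.7]
tool_pos: [0.5185, -0.1369, 0.0618]
contact_force: [-0.3, 1.5, 4.2]
```

```bash

python3 -m crank '{"xyz":[[0,0.1,0],[0,0.1,0],[0,0.1,0]],"roll":[0,0,0]}'|grep -E "pos|force"; python3 -m crank '{"xyz":[[0,0.1,0]],"roll":[0]}'|grep -E "pos|force"
python3 -m crank '{"xyz":[[0,0.1,0]],"roll":[0]}'|grep -E "pos|force"; python3 -m crank '{"xyz":[[0,0.1,0]],"roll":[0]}'|grep -E "pos|force"
```

```text
tool_pos: [0.5185, -0.1369, 0.0587]
contact_force: [-1.4, 0.5, 3.3]
tool_pos: [0.5184, -0.1368, 0.0576]
contact_force: [-0.1, -0.5, 4.0]
tool_pos: [0.5185, -0.1369, 0.0566]
contact_force: [-0.7, 0.4, 3.8]
tool_pos: [0.5185, -0.1369, 0.0556]
contact_force: [-1.5, 0.5, 3.8]
```

```bash

python3 -m crank '{"xyz":[[0,0.1,0]],"roll":[0]}'|grep -E "pos|force"; python3 -m crank '{"xyz":[[0,0.1,0]],"roll":[0]}'|grep -E "pos|force"
python3 -m crank '{"xyz":[[0,0.1,0]],"roll":[0]}'|grep -E "pos|force"
```

```text
tool_pos: [0.5185, -0.1369, 0.0546]
contact_force: [-1.7, 0.5, 5.1]
tool_pos: [0.5185, -0.1369, 0.0538]
contact_force: [-1.3, 0.0, 7.5]
tool_pos: [0.5185, -0.1369, 0.0531]
contact_force: [-2.3, 0.4, 8.6]
```

```bash

python3 -m crank '{"xyz":[[0,0.1,0],[0,0,0]],"roll":[0,0]}'|grep -E "pos|force"
python3 -m crank '{"xyz":[[0,-0.2,0],[0,-0.4,0],[0,-1,0],[0,-2,0],[0,-2.5,0],[0,0,0]],"roll":[0,0,0,0,0,0]}'
python3 -c "
from h import *
rep('bar')
im=robot.read_camera('scene')[:,:,::-1]
f=lambda m:cv2.resize(m[160:270,130:300],None,fx=4.5,fy=4.5,interpolation=cv2.INTER_CUBIC)
cv2.imwrite('pics/s7.png',f(im))
cv2.imwrite('pics/t7.png',cv2.resize(robot.read_camera('top')[190:280,200:390,::-1],None,fx=4,fy=4))
"
```

```text
tool_pos: [0.5185, -0.1369, 0.0524]
contact_force: [-3.6, 1.6, 10.7]
time: 8.1
tool_pos: [0.5204, -0.1376, 0.1159]
tool_rot: [-1.567, 0.005, -2.846]
contact_force: [0.3, 0.1, 0.7]
opening: 0.0001
8.1 [ 0.52  -0.138  0.116] [0.326 0.106 0.727] open 8.647568297332522e-05 yaw [ -89.772    0.269 -163.05 ] 
to bar tool cm [-10.859   2.609 -21.338]
```

View pics/s7.png

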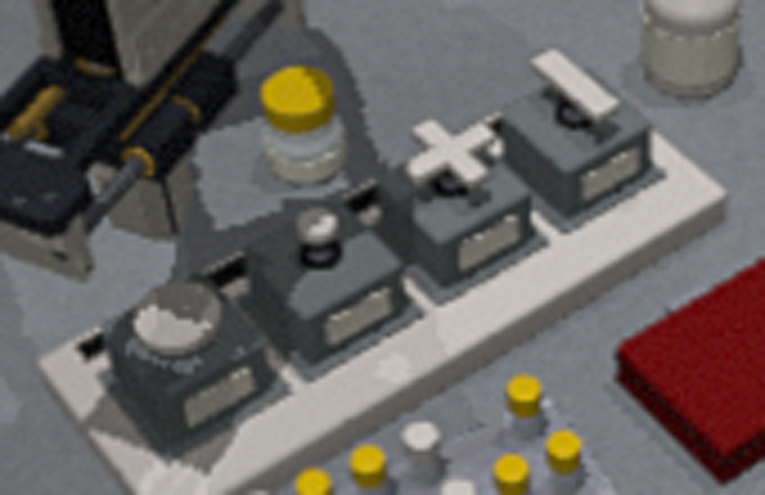

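```bash
python3 -c "
from h import *
p,R=toolR()
for s in (1,-1):
  for jz in(.065,.095):
    for h in (.03,.043,.066):
      q=p+R[:,2]*jz*1-R[:,0]*.0375*s-R[:,1]*h
      print(s,jz,h,q,proj('scene',q), (proj('scene',q)-[130,160])*4.5)
print('bottle cap',ray('top',(191,232),.1),'jar',ray('top',(280,281),.055))
im=robot.read_camera('scene')[:,:,::-1]
cv2.imwrite('pics/s8.png',cv2.resize(im[90:250,90:290],None,fx=4,fy=4,interpolation=cv2.INTER_CUBIC))
"
```

```text
1 0.065 0.03 [ 0.573 -0.188  0.143] [160.805 237.051] [138.624 346.73 ]
1 0.065 0.043 [ 0.573 -0.188  0.156] [159.635 232.576] [133.357 326.592]
1 0.065 0.066 [ 0.573 -0.188  0.179] [157.505 224.402] [123.773 289.81 ]
1 0.095 0.03 [ 0.582 -0.217  0.143] [151.952 248.366] [ 98.785 397.649]
1 0.095 0.043 [ 0.582 -0.217  0.156] [150.646 243.922] [ 92.907 377.647]
1 0.095 0.066 [ 0.582 -0.217  0.179] [148.266 235.795] [ 82.198 341.076]
-1 0.065 0.03 [ 0.502 -0.21   0.143] [128.824 225.027] [ -5.291 292.62 ]
-1 0.065 0.043 [ 0.502 -0.21   0.156] [127.353 220.553] [-11.909 272.488]
-1 0.065 0.066 [ 0.502 -0.21   0.179] [124.681 212.393] [-23.934 235.768]
-1 0.095 0.03 [ 0.51  -0.239  0.143] [119.566 235.713] [-46.954 340.71 ]
-1 0.095 0.043 [ 0.51  -0.239  0.156] [117.953 231.261] [-54.212 320.673]
-1 0.095 0.066 [ 0.51  -0.239  0.179] [115.02  223.132] [-67.409 284.092]
bottle cap [0.542 0.223 0.1  ] jar [0.427 0.024 0.055]
```

View pics/s8.png

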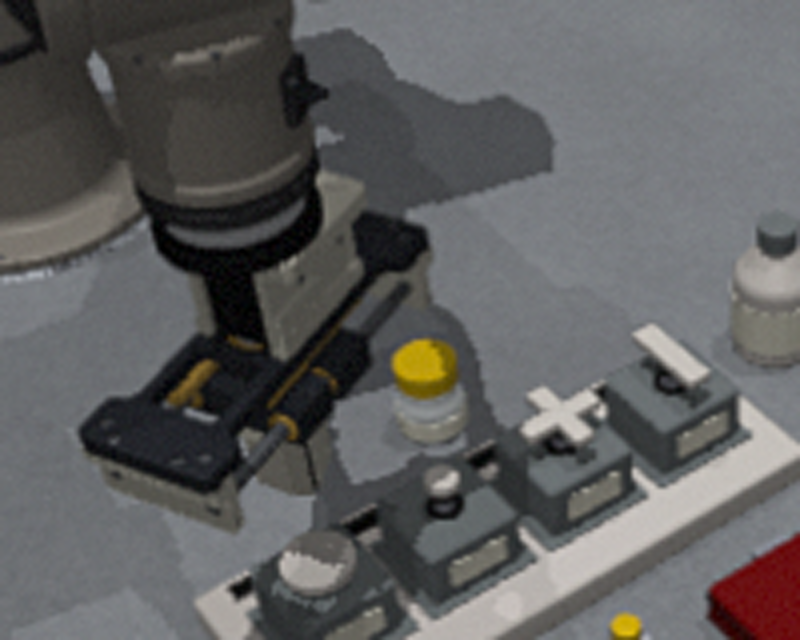

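View pics/t7.png

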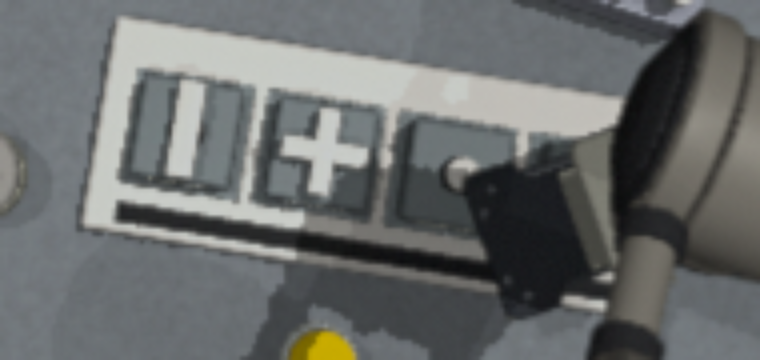

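The disc is down: the gap under its head has closed. The body corner near (150, 222) shows the gripper body stays well above 0.15 m when pressing, so it clears the bottle. Next is the bar.

```bash
python3 -m crank '{"xyz":[[-0.7,0,-1.3],[-1.3,0,-2.5],[-1.3,0,-2.5],[-1.3,0,-2.5],[-1.3,0,-2.5],[-1.3,0,-2.5],[-1.3,0,-2.5],[-1.3,0,-2.5],[-0.8,0,-1.6],[-0.3,0,-0.5],[0,0,0],[0,0,0]],"roll":[0,0,0,0,0,0,0,0,0,0,0,0]}'; python3 -c "
from h import *
rep('bar')"
```

```text
time: 9.45
tool_pos: [0.5614, 0.0944, 0.1122]
tool_rot: [-1.571, -0.001, -2.846]
contact_force: [0.7, 0.4, 0.6]
opening: 0.0005
9.45 [0.561 0.094 0.112] [0.7   0.397 0.587] open 0.0005059017574630514 yaw [ -89.993   -0.065 -163.057] 
to bar tool cm [-0.189  2.271 -0.323]
```

```bash
python3 -m crank '{"xyz":[[-0.2,1,-0.3],[0,1.5,0],[0,1,0],[0,0.4,0],[0,0.2,0],[0,0,0],[0,0,0]],"roll":[0,0,0,0,0,0,0]}'; python3 -c "
from h import *
rep('bar')
im=robot.read_camera('scene')[:,:,::-1]
cv2.imwrite('pics/s9.png',cv2.resize(im[150:230,210:310],None,fx=8,fy=8,interpolation=cv2.INTER_CUBIC))
"
```

```text
time: 10.15
tool_pos: [0.5632, 0.0983, 0.0721]
tool_rot: [-1.57, 0.001, -2.846]
contact_force: [0.3, -0.0, 0.7]
opening: 0.0004
10.15 [0.563 0.098 0.072] [ 0.336 -0.045  0.658] open 0.00039109698449885143 yaw [ -89.982    0.048 -163.059] 
to bar tool cm [ 0.096 -1.736 -0.01 ]
```

View pics/s9.png

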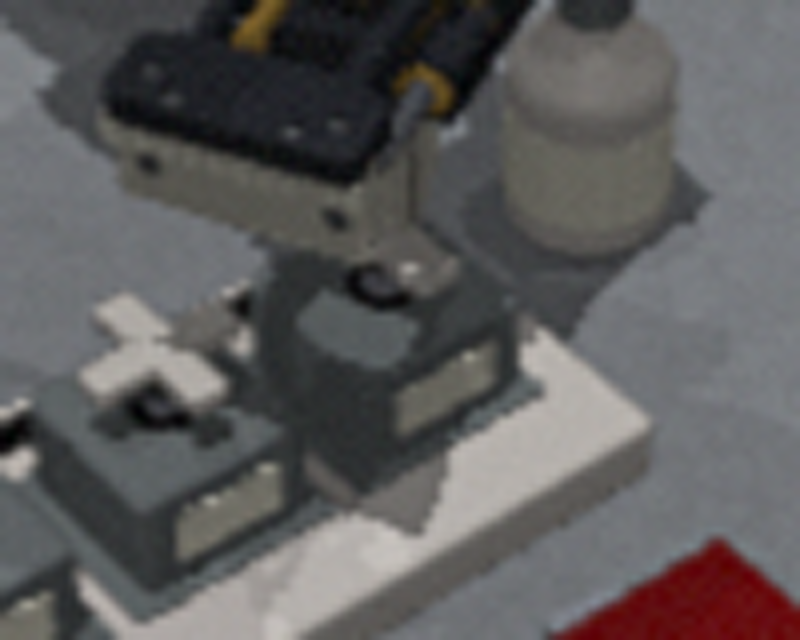

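```bash

python3 -m crank '{"xyz":[[0,0.2,0],[0,0.1,0],[0,0.1,0]],"roll":[0,0,0]}'|grep -E "pos|force"; python3 -m crank '{"xyz":[[0,0.1,0],[0,0.1,0]],"roll":[0,0]}'|grep -E "pos|force"
python3 -m crank '{"xyz":[[0,0.1,0],[0,0.1,0]],"roll":[0,0]}'|grep -E "pos|force"; python3 -m crank '{"xyz":[[0,0.1,0]],"roll":[0]}'|grep -E "pos|force"
```

```text
tool_pos: [0.5628, 0.0983, 0.0677]
contact_force: [-0.7, 0.4, -1.3]
tool_pos: [0.5628, 0.0983, 0.0659]
contact_force: [-1.6, 0.1, 3.5]
tool_pos: [0.5629, 0.0983, 0.0639]
contact_force: [-0.5, -0.0, 3.3]
tool_pos: [0.5628, 0.0983, 0.0628]
contact_force: [-0.5, 0.4, 3.9]
```

```bash

python3 -m crank '{"xyz":[[0,0.1,0],[0,0.1,0],[0,0.1,0],[0,0.1,0],[0,0.1,0]],"roll":[0,0,0,0,0]}'|grep -E "pos|force"; python3 -m crank '{"xyz":[[0,0.1,0],[0,0.1,0]],"roll":[0,0]}'|grep -E "pos|force"
python3 -m crank '{"xyz":[[0,0.1,0]],"roll":[0]}'|grep -E "pos|force"; python3 -m crank '{"xyz":[[0,0.1,0]],"roll":[0]}'|grep -E "pos|force"
```

```text
tool_pos: [0.5628, 0.0983, 0.0576]
contact_force: [-1.3, -0.6, 3.8]
tool_pos: [0.5628, 0.0983, 0.0556]
contact_force: [0.2, 0.6, 3.8]
tool_pos: [0.5628, 0.0983, 0.0546]
contact_force: [-0.9, 0.8, 4.9]
tool_pos: [0.5629, 0.0983, 0.0538]
contact_force: [-1.7, 0.5, 6.5]
```

Same stop height as the disc. I'll press a little more, then lift off and look.

```bash

python3 -m crank '{"xyz":[[0,0.1,0],[0,0.1,0],[0,0,0]],"roll":[0,0,0]}'|grep -E "pos|force"
python3 -m crank '{"xyz":[[0,-0.2,0],[0,-0.4,0],[0,-1,0],[0,-2,0],[0,-2.3,0],[0,0,0]],"roll":[0,0,0,0,0,0]}'
python3 -c "
from h import *
rep('small')"
```

```text
tool_pos: [0.5629, 0.0983, 0.0525]
contact_force: [-3.5, -0.1, 11.2]
time: 12.8
tool_pos: [0.5649, 0.0984, 0.1138]
tool_rot: [-1.569, 0.006, -2.846]
contact_force: [0.4, -0.3, 0.4]
opening: 0.0005
12.8 [0.565 0.098 0.114] [ 0.416 -0.284  0.382] open 0.0005411869923207428 yaw [ -89.904    0.333 -163.052] 
to small tool cm [ 7.635  2.411 14.03 ]
```

```bash
python3 -m crank '{"xyz":[[0.7,0,1.3],[1.3,0,2.4],[1.3,0,2.4],[1.3,0,2.4],[1.3,0,2.4],[1,0,1.8],[0.5,0,0.9],[0,0,0],[0,0,0]],"roll":[0,0,0,0,0,0,0,0,0]}'; python3 -c "
from h import *
rep('small')
im=robot.read_camera('scene')[:,:,::-1]
cv2.imwrite('pics/s10.png',cv2.resize(im[150:260,150:310],None,fx=5,fy=5,interpolation=cv2.INTER_CUBIC))
"
```

```text
time: 13.7
tool_pos: [0.5314, -0.0531, 0.1102]
tool_rot: [-1.571, -0.001, -2.846]
contact_force: [0.1, 0.6, -0.1]
opening: 0.0003
13.7 [ 0.531 -0.053  0.11 ] [ 0.067  0.56  -0.077] open 0.0003192294083724206 yaw [ -90.037   -0.04  -163.075] 
to small tool cm [-0.003  2.072  0.522]
```

View pics/s10.png

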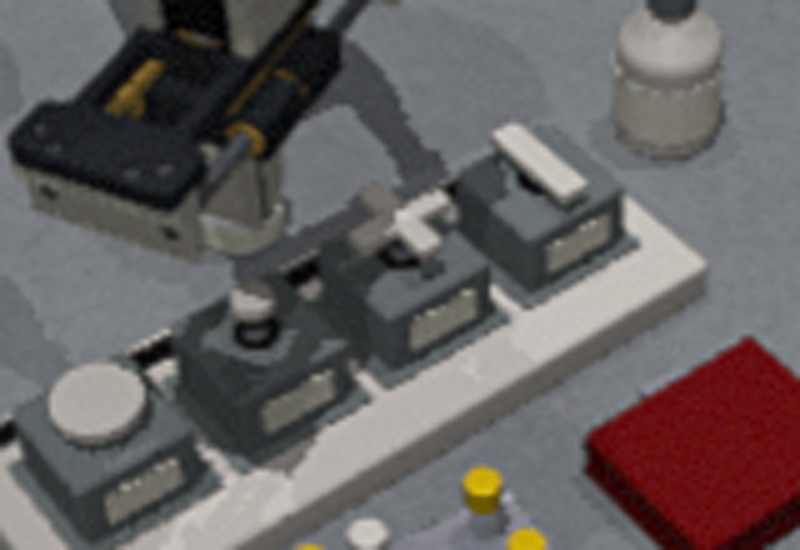

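The disc (left) and the bar (right) are low now, and the cross and small heads are still up. Next I press the small one.

```bash
python3 -m crank '{"xyz":[[0,1,0.3],[0,1.5,0.2],[0,0.9,0],[0,0.3,0],[0,0.2,0],[0,0,0],[0,0,0]],"roll":[0,0,0,0,0,0,0]}'>/dev/null; python3 -c "
from h import *
rep('small')
im=robot.read_camera('scene')[:,:,::-1]
cv2.imwrite('pics/s11.png',cv2.resize(im[180:240,160:240],None,fx=10,fy=10,interpolation=cv2.INTER_CUBIC))
"
```

```text
14.45 [ 0.533 -0.058  0.072] [0.181 0.626 0.058] open 0.0002403812746418597 yaw [ -89.97     0.041 -163.046] 
to small tool cm [ 0.052 -1.738 -0.02 ]
```

View pics/s11.png

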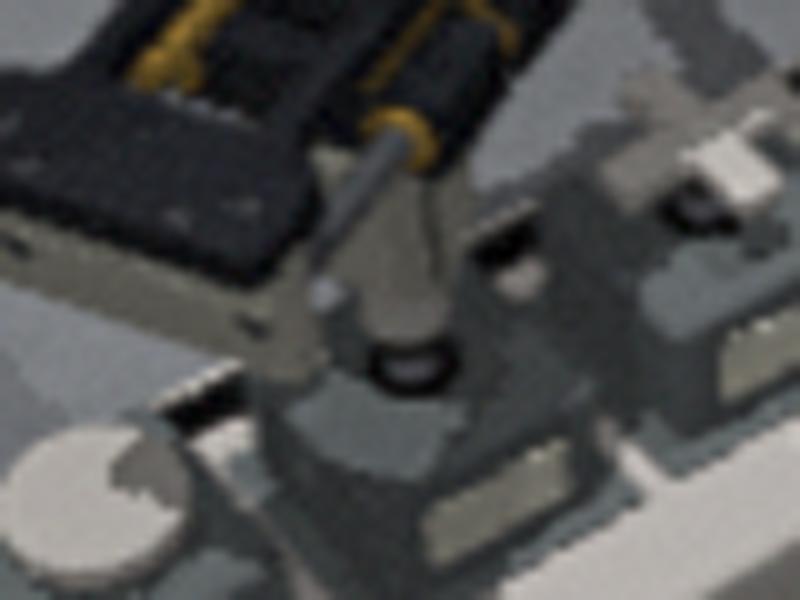

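```bash

python3 -m crank '{"xyz":[[0.05,0.2,0],[0,0.1,0],[0,0.1,0]],"roll":[0,0,0]}'|grep -E "pos|force"; python3 -m crank '{"xyz":[[0,0.1,0],[0,0.1,0]],"roll":[0,0]}'|grep -E "pos|force"
python3 -m crank '{"xyz":[[0,0.1,0],[0,0.1,0]],"roll":[0,0]}'|grep -E "pos|force"; python3 -m crank '{"xyz":[[0,0.1,0]],"roll":[0]}'|grep -E "pos|force"
```

```text
tool_pos: [0.5326, -0.0583, 0.0677]
contact_force: [-0.1, 0.3, -0.4]
tool_pos: [0.5326, -0.0583, 0.0656]
contact_force: [-1.0, 0.4, 2.4]
tool_pos: [0.5327, -0.0583, 0.0639]
contact_force: [-0.9, 0.7, 3.6]
tool_pos: [0.5327, -0.0583, 0.0629]
contact_force: [-0.9, -0.6, 3.9]
```

```bash

python3 -m crank '{"xyz":[[0,0.1,0],[0,0.1,0],[0,0.1,0],[0,0.1,0],[0,0.1,0],[0,0.1,0],[0,0.1,0]],"roll":[0,0,0,0,0,0,0]}'|grep -E "pos|force"
python3 -m crank '{"xyz":[[0,0.1,0]],"roll":[0]}'|grep -E "pos|force"; python3 -m crank '{"xyz":[[0,0.1,0]],"roll":[0]}'|grep -E "pos|force"
```

```text
tool_pos: [0.5327, -0.0583, 0.0556]
contact_force: [-0.9, -0.0, 3.3]
tool_pos: [0.5327, -0.0583, 0.0546]
contact_force: [-1.1, 0.5, 5.0]
tool_pos: [0.5327, -0.0583, 0.0538]
contact_force: [-2.6, 0.2, 7.5]
```

```bash

python3 -m crank '{"xyz":[[0,0.1,0],[0,0.1,0],[0,0,0]],"roll":[0,0,0]}'|grep -E "pos|force"
python3 -m crank '{"xyz":[[0,-0.2,0],[0,-0.4,0],[0,-1,0],[0,-2,0],[0,-3,0],[0,-4,0],[0,-3,0],[1.5,0,1],[3,0,2],[3,0,2],[3,0,2],[3,0,2],[3,0,2],[3,0,2],[3,0,2],[2,0,1],[0,0,0],[0,0,0]],"roll":[0,0,0,0,0,0,0,0,0,0,0,0,0,0,0,0,0,0]}'
python3 -c "
from h import *
im=robot.read_camera('scene')[:,:,::-1];a=cv2.imread('pics/scene0.png')
t=robot.read_camera('top')[:,:,::-1];cv2.imwrite('pics/t12.png',t)
f=lambda m:cv2.resize(m[165:245,140:290],None,fx=5,fy=3.7*5/3.7,interpolation=cv2.INTER_CUBIC)[:300]
cv2.imwrite('pics/s12.png',np.vstack([f(a),f(im)]))
"
```

```text
tool_pos: [0.5328, -0.0583, 0.0524]
contact_force: [-3.6, -0.2, 11.2]
time: 18.3
tool_pos: [0.3449, -0.2827, 0.1879]
tool_rot: [-1.571, 0.0, -2.847]
contact_force: [1.1, -0.3, -0.4]
opening: 0.0005
```

View pics/s12.png

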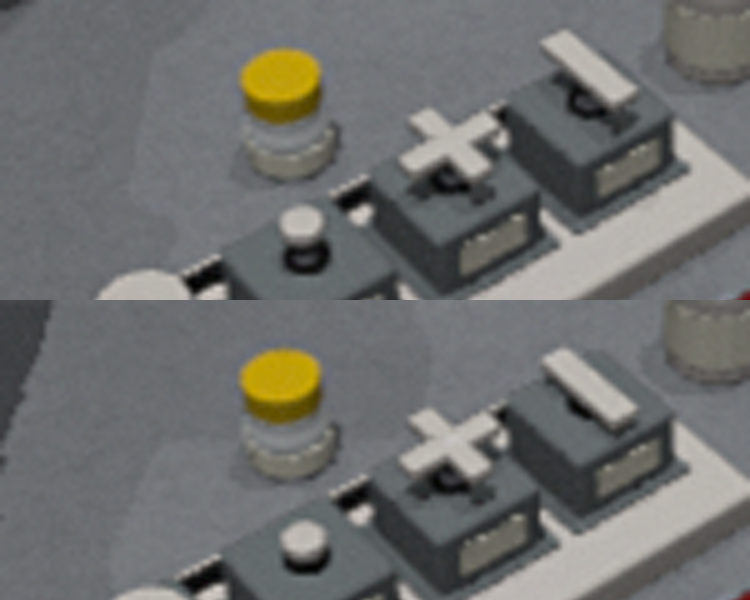

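View pics/t12.png

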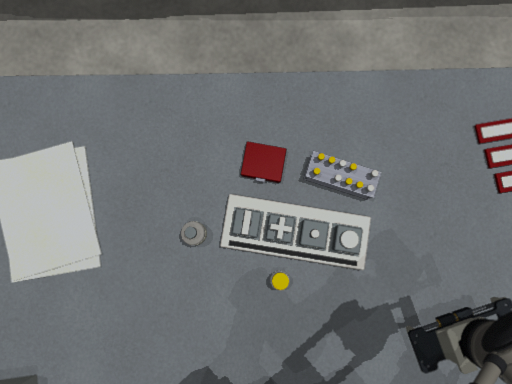

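The small, bar and disc heads are lower than before, and the cross is unchanged. The jar (280, 281), bottle (193, 233), box and rack are where they started. The arm is clear of everything, so I'm handing in.

```bash
python3 -c "
from h import *
robot.hand_in();print(robot.observe()['time'])"
```

```text
the job is handed in; nothing more can be done
the job is handed in; nothing more can be done
```

I pushed the large round, then the bar, then the small round plunger down with closed fingertips, and handed the job in at about 18.4 s.

- **Fully down:** Each plunger slid at about 4 N. The force then rose by about 2–3 N per mm at the same tool height for all three, which is the hard stop. I stopped pressing at about 11 N.
- **Last pictures:** The disc, bar and small heads are clearly lower and the cross is still up. The rack, box, bottle and jar look unmoved, and the arm is clear.
- **One disagreement:** With the gripper shut, the real fingertips ended about 22 mm above the reported tool point. The first contact therefore came later than I expected, and I used the contact force and pictures instead of the reported height.

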